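# Change over the drier cartridges in the air-conditioning service bench

## Robot

A 6-joint arm with a two-finger parallel gripper is mounted at the origin on the work surface. World frame = base frame: x ahead of the robot, y to its left, z up, the work surface at z = 0. Lengths are in m, angles in rad, forces in N, time in s.
With the tool pointing down it reaches from about 0.25 to 0.775 m from the base axis. Payload 4 kg.
Tool frame: the origin (TCP) lies on the centre line of the jaws, within the pads' length; the fingertips stand 8 mm ahead of it and the grasp point (between the pads) lies 11 mm behind it; z points along the fingers, y is the direction in which the jaws open and shut (so a half turn about z gives the same grasp; the last joint's range is limited). The gripper opens to 94 mm and grips with 3 to 60 N. Pads are 16 mm wide; open, the fingers measure 119 mm over their backs; the gripper's body (75 mm by 177 mm) begins 78 mm behind the grasp point.
Start: joints at [1.15, 0.087, 1.371, -0, 1.684, -0.103], TCP at [0.172, 0.522, 0.214] pointing down, gripper open.
Joint ranges: [-3.1, 3.1], [-0.76, 2.03], [0.27, 2.55], [-1.08, 4.22], [0.17, 2.65], [-2.57, 2.57]. Speed limits (rad/s): [2.79, 2.79, 3.14, 3.14, 3.14, 3.14].

## Interface

Orientations are given as [roll, pitch, yaw] about the fixed x, y, z axes, in that order (R = Rz(yaw) Ry(pitch) Rx(roll)).
In Python, from bench import robot gives the robot as it stands.
- The arm moves only by the shell command python3 -m crank 'ROWS' [OPENING]. ROWS is JSON, a list of rows, each a list of 4 numbers: the shift along the tool's x, y, z scaled (see below), then the turn about the tool's z scaled (see below). A call has exactly 10 rows; each row shifts and turns the commanded pose from where the row before left it, along the tool's axes as they then stand; what a row does not reach is not made up. The controller multiplies each number of a shift by 0.2 m and each number of a turn by pi/2 rad. A row lasts 1/8 s, in which the tool goes at most 62.5 mm and 10.7 degrees, less where a joint would pass 70% of its speed; a pose out of reach is approached as far as the arm can. A call with a number of a shift or a turn outside -1 to 1 is refused whole. A call with a gripper value outside its range is refused whole. OPENING is the gripper command: -1 is fully open, 1 is shut, values between are in proportion, set as the call begins (- or left out, the last holds). The fingers move at their own pace and stop on an object; the grip force is fixed at half the most. Time passes only in rows, so rows that do not move let the fingers close, or fill a call up. It gives the time, the measured TCP pose, the force and the opening at its end, in the units of the state.
- robot.get_obs(): the state, without advancing time (a new reading comes with each control period).
- robot.snapshot(name): name is "side" or "top"; returns (picture, depth): 480x640x3 uint8, red, green, blue; 480x640 float32, m along the optical axis (not along the pixel's ray), 0 where there is no reading.
- robot.camera_params(name): a dict with "fx", "fy", "cx", "cy" (pixels), "world_from_camera" (4x4, takes a point from camera to world coordinates). Camera axes: x right, y down, z forward; pixel columns grow to the right and rows downward; lengths in m; the calibration is good to about 2 mm. A picture is of the moment at which its call begins. camera_params takes no time and is no camera call.
- robot.close_job(): hands the job in, once; it reports no verdict.
The state is a dict: "time": time; "joint_positions": joint angles; "qvel": joint speeds; "joint_torque": joint torques, N m; "tool_pos": TCP position; "ee_rot": TCP orientation; "wrist_force": force on the tool from outside, world axes, zero at the start; "wrist_torque": the same for the moment, N m; "width": finger opening in m.
Only numpy, scipy, OpenCV 4.12 (cv2) and the standard library are available. Lean on these libraries where they do the work, as an engineer would, in place of code of your own. Each camera call takes 0.05 s, during which the arm holds its last target.

## Task

Load the green-capped fresh drier cartridge into the empty holder and push it fully down until the catch holds it there, then let go. Also give the red-capped spent cartridge in the other holder a push so that its catch releases and it pops up, and leave it standing in its holder, popped up. Do not disturb the yellow-capped cartridge.

Things in the scene. Friction and masses are not known exactly. Their poses are not given: they have to be found in the camera images.
- fresh: Fresh cartridge: upright aluminium cylinder, green cap and band, 44 mm across, 130 mm tall, 0.25 kg, flat top, chamfered foot. Origin: centre of its underside, z up its axis. Set in the holder its foot is 62 mm above the bench; pushed to the stop (5 to 9 N), 26 mm; let go there, it is caught and held at 38 mm (short of the stop nothing catches). Pushed to the stop a second time it comes out again.
- bay_empty: Empty holder, fixed: grey octagonal pillar 100 mm across, 110 mm high, blue collar, on a 120 mm square steel foot. Origin: centre of its underside on the bench; z up along the bore. Bore 49 mm across, open at the top, widened to 81 mm over the top 18 mm. A sprung black carriage, top 62 mm above the bench when up, takes the cartridge; stroke 36 mm to a firm stop, with a push-push catch.
- spent: Spent cartridge: size and shape of the fresh one, red cap and band. Origin: centre of its underside, z up its axis. It starts held down by the catch in a second holder exactly like the empty one: foot 38 mm, flat top 168 mm above the bench, 58 mm above the rim. Pushed 12 mm further, to the firm stop (5 to 9 N), and let go, it pops up until its foot is at 62 mm.
- other: Another type of cartridge, same size and shape, yellow cap and band, standing on the bench near the fresh one; not to be disturbed. Origin: centre of its underside, z up.
Not all that is in view belongs to the job. What is shaped like the spent but purple is not meant.

How it is judged:
At the end, for the whole second after the job is handed in: Green-capped cartridge held by the catch in the once empty holder: foot 28 to 46 mm up, within 12 mm of the axis and 0.2 rad of upright. Red-capped one popped up in its holder: foot 52 to 75 mm up, moved under 40 mm, within 0.25 rad of upright. Both at rest (under 30 mm/s) (horizontal distance between fresh and bay_empty below 0.012 m and z of fresh in the frame of bay_empty between 0.028 and 0.046 m and angle between fresh's own z axis and vertical below 0.2 rad and linear speed of each of fresh, spent below 0.03 m/s and height (world z) of spent between 0.052 and 0.075 m and distance of spent from where it was at the start of the episode below 0.04 m and angle between spent's own z axis and vertical below 0.25 rad); the robot touches nothing.
It fails at once if the yellow-capped cartridge was moved more than 30 mm or tipped over (distance of other from where it was at the start of the episode above 0.03 m or angle between other's own z axis and vertical above 0.5 rad).
It also fails if it takes over 51 s, if anything falls off the work surface, if the arm or the gripper's body presses on something with over 40 N, if the wrist force passes 120 N, or if a joint passes its speed limit or range.

## Working session

There is one attempt and no reset: what is moved stays moved. The work goes in short steps, Python scripts to look and compute and a shell command to move; the robot and the scene stay as the last step left them, time stands still between calls to the robot, and variables do not carry over. Pictures are saved under pics/ and viewed, and the job is handed in when it is done.

```bash
mkdir -p pics; cat > h.py <<'E'
import numpy as np,cv2
from bench import robot
def snap(n,f):
    p,d=robot.snapshot(n); cv2.imwrite('pics/'+f+'.png',cv2.cvtColor(p,cv2.COLOR_RGB2BGR)); np.savez('pics/'+f+'.npz',p=p,d=d); return p,d
def world(n,d,u,v):
    c=robot.camera_params(n); z=d[v,u]
    P=np.stack([(u-c['cx'])/c['fx']*z,(v-c['cy'])/c['fy']*z,z,np.ones_like(z)],-1)
    return (P@np.array(c['world_from_camera']).T)[...,:3]
def ray(n,u,v,h):
    c=robot.camera_params(n);T=np.array(c['world_from_camera'])
    r=T[:3,:3]@np.array([(u-c['cx'])/c['fx'],(v-c['cy'])/c['fy'],1]);o=T[:3,3]
    return o+r*(h-o[2])/r[2]
E
python3 - <<'E'
from h import *
snap('top','top0');snap('side','side0')
o=robot.get_obs();print({k:np.round(v,3) for k,v in o.items()})
for n in('top','side'):print(np.round(robot.camera_params(n)['world_from_camera'],3),robot.camera_params(n)['fx'])
E
```

```text
{'time': np.float64(0.1), 'joint_positions': array([ 1.15 ,  0.088,  1.372, -0.   ,  1.684, -0.103]), 'qvel': array([-0.   , -0.003, -0.003, -0.001, -0.002,  0.   ]), 'joint_torque': array([ 2.0000e-03, -3.4125e+01, -3.0330e+01,  7.2000e-02,  3.0000e-02,
       -0.0000e+00]), 'tool_pos': array([0.172, 0.522, 0.212]), 'ee_rot': array([-3.14 , -0.   ,  2.824]), 'wrist_force': array([ 0.686,  0.668, -0.1  ]), 'wrist_torque': array([ 0.006, -0.025,  0.054]), 'width': np.float64(0.094)}
[[-0.008 -0.998  0.058  0.518]
 [-1.     0.007 -0.017 -0.005]
 [ 0.017 -0.058 -0.998  0.792]
 [ 0.     0.     0.     1.   ]] 549.8635203707421
[[-0.997 -0.061  0.055  0.542]
 [-0.082  0.73  -0.679  0.483]
 [ 0.001 -0.681 -0.732  0.568]
 [ 0.     0.     0.     1.   ]] 470.3846618112674
```

View pics/top0.png

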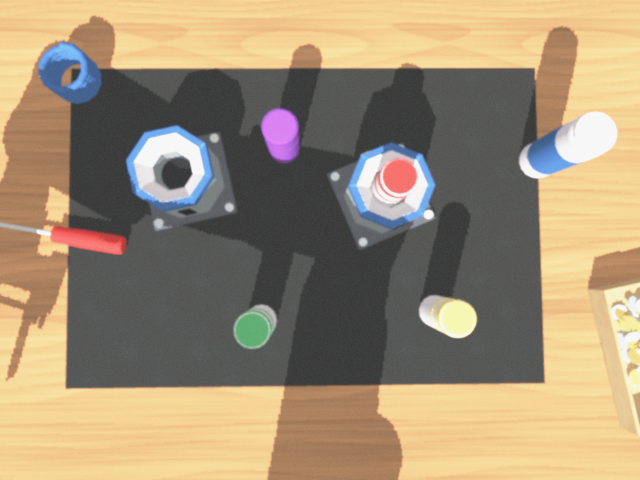

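View pics/side0.png

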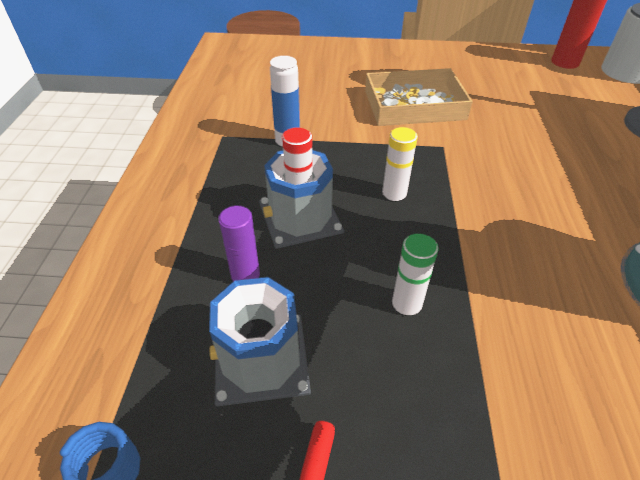

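The top view shows the green cap at about (253,328), the yellow cap at (457,318), the red cap at (399,176) in the right holder, and the empty holder with its bore at (176,172). The purple decoy is at (281,127), with a screwdriver, tape and a can as clutter. The green, yellow and red caps are each the only object of their colour with the right shape. Next I'll measure them and confirm in enlarged crops.

```bash
python3 - <<'E'
from h import *
ims=[]
for n in('top','side'):
    z=np.load(f'pics/{n}0.npz');p,d=z['p'],z['d']
    hsv=cv2.cvtColor(p,cv2.COLOR_RGB2HSV)
    H,S,V=[hsv[...,i].astype(int) for i in range(3)]
    ms={'green':(abs(H-70)<20)&(S>110)&(V>50),'red':((H<6)|(H>174))&(S>140)&(V>120),'yellow':(abs(H-29)<5)&(S>80)&(V>180),'purple':(abs(H-140)<12)&(S>100),'blue':(abs(H-108)<10)&(S>130)&(V>80)}
    for k,m in ms.items():
        nn,l,st,ce=cv2.connectedComponentsWithStats(m.astype('uint8'))
        for i in range(1,nn):
            if st[i,4]<150: continue
            v,u=np.nonzero((l==i)&(d>0)); P=world(n,d,u,v)
            if len(P)<50: continue
            zt=np.percentile(P[:,2],95)
            if k=='blue':
                Q=P[P[:,2]>zt-.008]
            else: Q=P[abs(P[:,2]-zt)<.005]
            if len(Q)<10: continue
            (c,r)=cv2.minEnclosingCircle((Q[:,:2]*1000).astype('float32'))
            print(n,k,st[i],'z95 %.3f'%zt,'mean',np.round(Q.mean(0),4),'circ',np.round(c,1),round(r,1))
t=cv2.imread('pics/top0.png')
c=[cv2.resize(t[y-50:y+50,x-50:x+50],(300,300),interpolation=2) for x,y in((255,325),(392,185))]
cv2.imwrite('pics/crop0.png',np.hstack(c))
E
```

```text
top green [237 315  30  30 636] z95 0.132 mean [0.4436 0.0643 0.1303] circ [444.1  63.7] 17.9
top red [385 161  30  31 468] z95 0.171 mean [ 0.6228 -0.1108  0.1691] circ [ 621.2 -109.4] 17.4
top red [ 52 226  74  28 828] z95 0.026 mean [0.5624 0.3002 0.0242] circ [562.9 303. ] 48.9
top yellow [616 316  24  16 222] z95 0.022 mean [ 0.4334 -0.4596  0.0193] circ [ 432.9 -456.1] 15.5
top purple [ 261  108   38   55 1660] z95 0.132 mean [0.6893 0.0299 0.1301] circ [689.8  30.1] 22.4
top blue [  40   43   61   60 1682] z95 0.063 mean [0.7837 0.3203 0.0598] circ [788.5 324.3] 33.6
top blue [ 126  125   87   85 1350] z95 0.112 mean [0.6412 0.1674 0.1097] circ [643.1 168.6] 54.0
top blue [529 132  43  41 879] z95 0.116 mean [ 0.6602 -0.3169  0.1133] circ [ 665.6 -325.6] 23.1
top blue [349 143  86  84 981] z95 0.112 mean [ 0.6153 -0.1127  0.11  ] circ [ 619.9 -109.3] 53.3
side green [406 234  31  22 540] z95 0.131 mean [0.4433 0.0649 0.1303] circ [443.1  63. ] 21.2
side green [401 247  36  20 269] z95 0.128 mean [0.446  0.0837 0.1256] circ [444.7  73.2] 20.9
side red [ 557    0   50   68 1647]
[... 584 characters left out ...]
   415    79 19066] z95 -0.259 mean [ 0.7224 -1.7881 -0.2527] circ [  967.4 -1780.8] 687.1
side blue [ 522    0   51   44 1600] z95 -0.216 mean [-0.3175 -1.7887 -0.216 ] circ [ -313.5 -1789.4] 78.8
side blue [ 589    0   51   46 1071] z95 -0.205 mean [-0.6084 -1.7884 -0.2054] circ [ -604.7 -1783.3] 68.5
side blue [272  90  27  42 905] z95 0.117 mean [ 0.6668 -0.3142  0.115 ] circ [ 669.4 -323.4] 23.8
side blue [265 150  67  48 999] z95 0.111 mean [ 0.6156 -0.0858  0.1087] circ [ 619.2 -106.7] 53.7
side blue [ 209  277   88   81 2113] z95 0.111 mean [0.64   0.1813 0.109 ] circ [642.  170.6] 54.3
side blue [  60  422   80   58 3026] z95 0.063 mean [0.7868 0.321  0.0597] circ [788.2 327.7] 34.3
```

```bash
python3 - <<'E'
from h import *
# foot plates / depth of bore: points at z~62mm near empty holder, and flange points
z=np.load('pics/top0.npz');d=z['d']
v,u=np.mgrid[110:240,110:450]; v,u=v.ravel(),u.ravel();P=world('top',d,u,v)
for x0,y0 in((.56,.23),(.545,-.08)):
    m=np.hypot(P[:,0]-x0,P[:,1]-y0)<.1
    for h in(.110,.062,):
        q=P[m&(abs(P[:,2]-h)<.004)]; print(x0,h,len(q),np.round(q.mean(0),4),np.round(q.min(0),3),np.round(q.max(0),3), np.round(cv2.minEnclosingCircle((q[:,:2]*1000).astype('float32'))[0],1))
E
```

```text
0.56 0.11 1013 [0.6167 0.1897 0.1095] [0.59  0.138 0.106] [0.659 0.222 0.114] [626.9 179.1]
0.56 0.062 364 [0.6325 0.177  0.0619] [0.59  0.138 0.058] [0.652 0.195 0.066] [625.5 165.7]
0.545 0.11 1367 [ 0.5969 -0.1001  0.1095] [ 0.566 -0.157  0.106] [ 0.645 -0.056  0.114] [ 613.9 -106.6]
0.545 0.062 65 [ 0.5947 -0.0858  0.0622] [ 0.566 -0.146  0.058] [ 0.642 -0.055  0.066] [ 602.9 -101.6]
```

View pics/crop0.png

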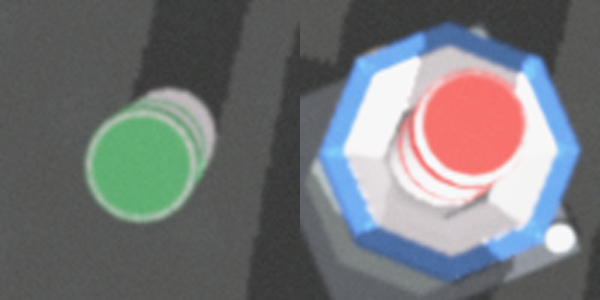

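The crop confirms green, standing free, and red, in the holder. Heights agree with the spec: caps at 130 and 169 mm, rims at 110 mm. Positions are fresh (0.444, 0.0635), empty holder (0.6425, 0.1695), spent (0.621, -0.109) and yellow (0.455, -0.182). First I'll move above the fresh cartridge.

```bash
cat > go.py <<'E'
import sys
from h import *
from scipy.spatial.transform import Rotation as Ro
o=robot.get_obs();R=Ro.from_euler('xyz',o['ee_rot']).as_matrix()
d=np.array([float(a) for a in sys.argv[1:4]])-o['tool_pos']
print('t',o['time'],'pos',np.round(o['tool_pos'],4),'rpy',np.round(o['ee_rot'],3),'F',np.round(o['wrist_force'],1),'w',round(float(o['width']),4),'scaled total',np.round(R.T@d/.2,3))
E
python3 go.py .444 .0635 .212
python3 -m crank '[[-0.2,-0.175,0,0],[-0.2,-0.175,0,0],[-0.2,-0.175,0,0],[-0.2,-0.175,0,0],[-0.2,-0.175,0,0],[-0.2,-0.175,0,0],[-0.2,-0.175,0,0],[-0.2,-0.175,0,0],[-0.2,-0.175,0,0],[-0.2,-0.175,0,0]]' -1
python3 go.py .444 .0635 .096
```

```text
t 0.1 pos [0.1717 0.522  0.2124] rpy [-3.14  -0.     2.824] F [ 0.7  0.7 -0.1] w 0.0939 scaled total [-2.01  -1.752  0.005]
time: 1.35
tool_pos: [0.4429, 0.0634, 0.2131]
ee_rot: [3.141, -0.0, 2.824]
wrist_force: [0.7, 0.2, 0.2]
width: 0.0942
t 1.35 pos [0.4429 0.0634 0.2131] rpy [ 3.141 -0.     2.824] F [0.7 0.2 0.2] w 0.0942 scaled total [-0.005  0.002  0.586]
```

```bash

python3 -m crank '[[-0.005,0,0.1,0],[0,0,0.1,0],[0,0,0.1,0],[0,0,0.1,0],[0,0,0.1,0],[0,0,0.05,0],[0,0,0.035,0],[0,0,0,0],[0,0,0,0],[0,0,0,0]]' -1
python3 go.py .444 .0635 .096
python3 -m crank '[[0,0,0,0],[0,0,0,0],[0,0,0,0],[0,0,0,0],[0,0,0,0],[0,0,0,0],[0,0,0,0],[0,0,0,0],[0,0,0,0],[0,0,0,0]]' 1
python3 go.py .444 .0635 .236
```

```text
time: 2.6
tool_pos: [0.4439, 0.0647, 0.0972]
ee_rot: [3.141, 0.001, 2.824]
wrist_force: [-0.3, -0.7, -0.9]
width: 0.094
t 2.6 pos [0.4439 0.0647 0.0972] rpy [3.141e+00 1.000e-03 2.824e+00] F [-0.3 -0.7 -0.9] w 0.094 scaled total [-0.002 -0.006  0.006]
time: 3.85
tool_pos: [0.4434, 0.0647, 0.0965]
ee_rot: [-3.142, -0.0, 2.824]
wrist_force: [0.4, -0.1, 0.5]
width: 0.0435
t 3.85 pos [0.4434 0.0647 0.0965] rpy [-3.142 -0.     2.824] F [ 0.4 -0.1  0.5] w 0.0435 scaled total [-0.005 -0.005 -0.698]
```

```bash

python3 -m crank '[[0,0,-0.05,0],[0,0,-0.1,0],[0,0,-0.1,0],[0,0,-0.1,0],[0,0,-0.1,0],[0,0,-0.1,0],[0,0,-0.1,0],[0,0,-0.05,0],[0,0,0,0],[0,0,0,0]]' 1
python3 go.py .6425 .1695 .236
```

```text
time: 5.1
tool_pos: [0.443, 0.0647, 0.2355]
ee_rot: [-3.141, -0.002, 2.824]
wrist_force: [-0.5, 0.5, -2.8]
width: 0.0434
t 5.1 pos [0.443  0.0647 0.2355] rpy [-3.141e+00 -2.000e-03  2.824e+00] F [-0.5  0.5 -2.8] w 0.0434 scaled total [-0.784  0.809 -0.004]
```

```bash

python3 -m crank '[[-0.098,0.101,0,0],[-0.098,0.101,0,0],[-0.098,0.101,0,0],[-0.098,0.101,0,0],[-0.098,0.101,0,0],[-0.098,0.101,0,0],[-0.098,0.101,0,0],[-0.098,0.101,0,0],[0,0,0,0],[0,0,0,0]]' 1
python3 go.py .6425 .1695 .236
python3 - <<'E'
from h import *
snap('side','side1');snap('top','top1')
a=cv2.imread('pics/side1.png')[180:420,150:420];b=cv2.imread('pics/top1.png')[60:300,60:330]
cv2.imwrite('pics/c1.png',cv2.resize(np.hstack([a,b]),(800,356)))
E
```

```text
time: 6.35
tool_pos: [0.6421, 0.1689, 0.2353]
ee_rot: [-3.14, -0.002, 2.824]
wrist_force: [-0.9, -0.1, -2.5]
width: 0.0436
t 6.35 pos [0.6421 0.1689 0.2353] rpy [-3.140e+00 -2.000e-03  2.824e+00] F [-0.9 -0.1 -2.5] w 0.0436 scaled total [-0.001  0.003 -0.004]
```

View pics/c1.png

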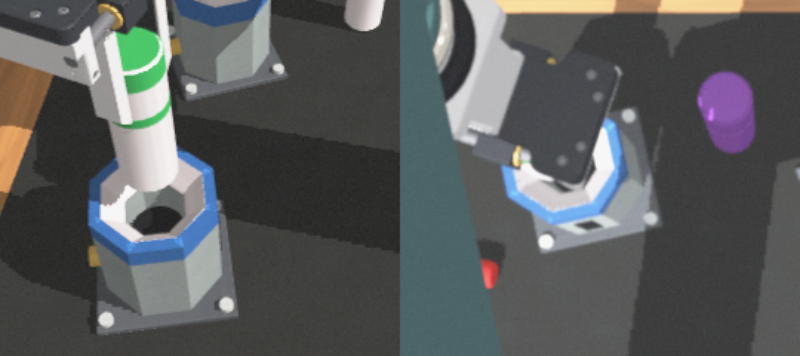

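The cartridge hangs upright over the holder. I'll measure its axis against the rim in this same side view.

```bash
python3 - <<'E'
from h import *
from scipy.optimize import least_squares
z=np.load('pics/side1.npz');p,d=z['p'],z['d']
v,u=np.mgrid[180:420,150:420];v=v.ravel();u=u.ravel();P=world('side',d,u,v)
rgb=p[v,u].astype(int)
w=(d[v,u]>0)&(np.hypot(P[:,0]-.6425,P[:,1]-.1695)<.035)
for lo,hi in((.145,.165),(.165,.185),(.185,.205)):
    m=w&(P[:,2]>lo)&(P[:,2]<hi);q=P[m]
    f=least_squares(lambda c:np.hypot(q[:,0]-c[0],q[:,1]-c[1])-.022,[.6425,.165],loss='soft_l1',f_scale=.001)
    print(lo,m.sum(),np.round(f.x,4),np.abs(f.fun).mean())
# rim outer: octagon points; blue near z .11
hsv=cv2.cvtColor(p,cv2.COLOR_RGB2HSV)[v,u].astype(int)
m=(abs(hsv[:,0]-108)<10)&(hsv[:,1]>130)&(abs(P[:,2]-.110)<.003)&(np.hypot(P[:,0]-.6425,P[:,1]-.1695)<.07)
print('rim',m.sum(),np.round(cv2.minEnclosingCircle((P[m,:2]*1000).astype('float32')),1) if 0 else cv2.minEnclosingCircle((P[m,:2]*1000).astype('float32')))
E
```

```text
0.145 438 [0.6418 0.1694] 0.00036270676202378307
0.165 470 [0.6419 0.1695] 0.00035560559928869494
0.185 514 [0.642  0.1695] 0.00038098508105710235
rim 1374 ((642.4464111328125, 170.98187255859375), 53.73435592651367)
```

```bash

python3 -m crank '[[0,0.005,0.04,0],[0,0,0.04,0],[0,0,0.04,0],[0,0,0.04,0],[0,0,0.04,0],[0,0,0.04,0],[0,0,0.04,0],[0,0,0.04,0],[0,0,0.03,0],[0,0,0,0]]' 1
python3 go.py .6425 .1695 .1225
```

```text
time: 7.7
tool_pos: [0.6428, 0.1701, 0.1656]
ee_rot: [-3.141, -0.001, 2.824]
wrist_force: [-0.8, 0.3, -2.7]
width: 0.0434
t 7.7 pos [0.6428 0.1701 0.1656] rpy [-3.141e+00 -1.000e-03  2.824e+00] F [-0.8  0.3 -2.7] w 0.0434 scaled total [ 0.    -0.003  0.216]
```

```bash

python3 -m crank '[[0,0,0.025,0],[0,0,0.025,0],[0,0,0.025,0],[0,0,0.025,0],[0,0,0.025,0],[0,0,0.025,0],[0,0,0.025,0],[0,0,0.02,0],[0,0,0,0],[0,0,0,0]]' 1
python3 go.py .6425 .1695 .1225
```

```text
time: 8.95
tool_pos: [0.6437, 0.1701, 0.1297]
ee_rot: [3.14, 0.002, 2.824]
wrist_force: [-1.2, -0.9, 6.5]
width: 0.0434
t 8.95 pos [0.6437 0.1701 0.1297] rpy [3.140e+00 2.000e-03 2.824e+00] F [-1.2 -0.9  6.5] w 0.0434 scaled total [ 0.005 -0.005  0.036]
```

```bash

python3 -m crank '[[0,0,0.01,0],[0,0,0.01,0],[0,0,0.01,0],[0,0,0.005,0],[0,0,0.005,0],[0,0,0,0],[0,0,0,0],[0,0,0,0],[0,0,0,0],[0,0,0,0]]' 1
python3 go.py .6425 .1695 .1225
```

```text
time: 10.2
tool_pos: [0.6438, 0.1701, 0.1229]
ee_rot: [3.14, 0.003, 2.824]
wrist_force: [-3.2, 0.3, 8.8]
width: 0.0436
t 10.2 pos [0.6438 0.1701 0.1229] rpy [3.140e+00 3.000e-03 2.824e+00] F [-3.2  0.3  8.8] w 0.0436 scaled total [ 0.005 -0.005  0.002]
```

```bash

python3 -m crank '[[0,0,0.005,0],[0,0,0.005,0],[0,0,0.005,0],[0,0,0,0],[0,0,0,0],[0,0,0,0],[0,0,0,0],[0,0,0,0],[0,0,0,0],[0,0,0,0]]' 1
python3 go.py .6425 .1695 .1225
```

```text
time: 11.45
tool_pos: [0.644, 0.1701, 0.1228]
ee_rot: [3.139, 0.005, 2.824]
wrist_force: [-5.9, -1.0, 16.7]
width: 0.0436
t 11.45 pos [0.644  0.1701 0.1228] rpy [3.139 0.005 2.824] F [-5.9 -1.  16.7] w 0.0436 scaled total [ 0.006 -0.005  0.001]
```

Force rises with no further travel, so the cartridge is at the stop. I'll release it there and retreat.

```bash

python3 -m crank '[[0,0,0,0],[0,0,0,0],[0,0,0,0],[0,0,0,0],[0,0,0,0],[0,0,0,0],[0,0,-0.1,0],[0,0,-0.1,0],[0,0,-0.2,0],[0,0,-0.2,0]]' -1
python3 go.py .621 -.109 .245
python3 - <<'E'
from h import *
p,d=snap('side','side2')
a=cv2.imread('pics/side2.png')[100:420,150:450]
cv2.imwrite('pics/c2.png',cv2.resize(a,(560,600)))
v,u=np.mgrid[180:420,150:420];v=v.ravel();u=u.ravel();P=world('side',d,u,v)
h=cv2.cvtColor(p,cv2.COLOR_RGB2HSV)[v,u].astype(int)
m=(abs(h[:,0]-65)<20)&(h[:,1]>110)&(d[v,u]>0)&(np.hypot(P[:,0]-.6425,P[:,1]-.17)<.04)
print(m.sum(),np.percentile(P[m],[5,50,95],axis=0).round(4))
E
```

```text
time: 12.7
tool_pos: [0.6431, 0.1699, 0.2387]
ee_rot: [3.142, 0.0, 2.823]
wrist_force: [0.1, 0.6, -0.2]
width: 0.094
t 12.7 pos [0.6431 0.1699 0.2387] rpy [3.142 0.    2.823] F [ 0.1  0.6 -0.2] w 0.094 scaled total [-0.331 -1.359 -0.032]
1234 [[0.625  0.1561 0.1221]
 [0.6424 0.1787 0.168 ]
 [0.6596 0.1933 0.1696]]
```

View pics/c2.png

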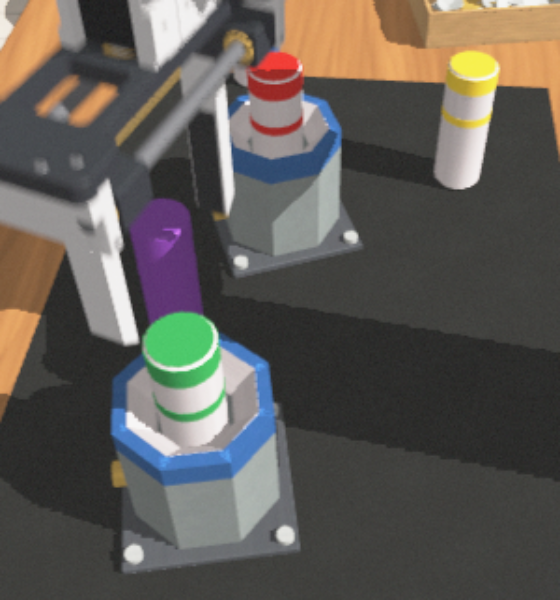

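The green top is at 169 mm, which puts the foot at about 38 mm, so it is caught and standing upright. Next is the spent cartridge, with the jaws shut.

```bash

python3 -m crank '[[-0.037,-0.151,0,0],[-0.037,-0.151,0,0],[-0.037,-0.151,0,0],[-0.037,-0.151,0,0],[-0.037,-0.151,0,0],[-0.037,-0.151,0,0],[-0.037,-0.151,0,0],[-0.037,-0.151,0,0],[-0.035,-0.151,0,0],[0,0,0,0]]' 1
python3 go.py .621 -.109 .183
```

```text
time: 14.0
tool_pos: [0.6209, -0.1109, 0.2371]
ee_rot: [-3.141, 0.001, 2.82]
wrist_force: [-0.2, 1.0, 0.2]
width: 0.0005
t 14.0 pos [ 0.6209 -0.1109  0.2371] rpy [-3.141e+00  1.000e-03  2.820e+00] F [-0.2  1.   0.2] w 0.0005 scaled total [0.003 0.009 0.271]
```

```bash

python3 -m crank '[[0,0.008,0.05,0],[0,0,0.05,0],[0,0,0.05,0],[0,0,0.05,0],[0,0,0.04,0],[0,0,0.03,0],[0,0,0.015,0],[0,0,0,0],[0,0,0,0],[0,0,0,0]]' 1
python3 go.py .621 -.109 .164
```

```text
time: 15.25
tool_pos: [0.6218, -0.1073, 0.1799]
ee_rot: [3.141, 0.001, 2.824]
wrist_force: [0.3, -0.2, 0.3]
width: 0.0007
t 15.25 pos [ 0.6218 -0.1073  0.1799] rpy [3.141e+00 1.000e-03 2.824e+00] F [ 0.3 -0.2  0.3] w 0.0007 scaled total [ 0.001 -0.01   0.08 ]
```

```bash

python3 -m crank '[[0,-0.006,0.01,0],[0,0,0.01,0],[0,0,0.01,0],[0,0,0.01,0],[0,0,0.01,0],[0,0,0.01,0],[0,0,0.01,0],[0,0,0.01,0],[0,0,0,0],[0,0,0,0]]' 1
python3 go.py .621 -.109 .164
```

```text
time: 16.5
tool_pos: [0.622, -0.1087, 0.166]
ee_rot: [3.141, 0.004, 2.824]
wrist_force: [-2.4, -0.8, 6.1]
width: 0.0004
t 16.5 pos [ 0.622  -0.1087  0.166 ] rpy [3.141 0.004 2.824] F [-2.4 -0.8  6.1] w 0.0004 scaled total [ 0.004 -0.003  0.01 ]
```

```bash

python3 -m crank '[[0,0,0.005,0],[0,0,0.005,0],[0,0,0.005,0],[0,0,0.005,0],[0,0,0.005,0],[0,0,0,0],[0,0,0,0],[0,0,0,0],[0,0,0,0],[0,0,0,0]]' 1
python3 go.py .621 -.109 .164
```

```text
time: 17.75
tool_pos: [0.6234, -0.109, 0.1647]
ee_rot: [3.141, 0.01, 2.824]
wrist_force: [-2.3, -0.2, 14.2]
width: 0.0003
t 17.75 pos [ 0.6234 -0.109   0.1647] rpy [3.141 0.01  2.824] F [-2.3 -0.2 14.2] w 0.0003 scaled total [ 0.011 -0.004  0.003]
```

```bash

python3 -m crank '[[0,0,0.005,0],[0,0,0.005,0],[0,0,0,0],[0,0,0,0],[0,0,0,0],[0,0,0,0],[0,0,0,0],[0,0,0,0],[0,0,0,0],[0,0,0,0]]' 1
python3 go.py .621 -.109 .164
python3 -m crank '[[0,0,-0.05,0],[0,0,-0.05,0],[0,0,-0.05,0],[0,0,-0.05,0],[0,0,-0.05,0],[0,0,-0.05,0],[0,0,-0.1,0],[0,0,-0.1,0],[0,0,0,0],[0,0,0,0]]' 1
python3 go.py .5 .0 .264
```

```text
time: 19.0
tool_pos: [0.6241, -0.1091, 0.1647]
ee_rot: [3.141, 0.013, 2.824]
wrist_force: [-2.5, 0.5, 19.3]
width: 0.0004
t 19.0 pos [ 0.6241 -0.1091  0.1647] rpy [3.141 0.013 2.824] F [-2.5  0.5 19.3] w 0.0004 scaled total [ 0.015 -0.004  0.003]
time: 20.25
tool_pos: [0.6209, -0.1083, 0.2554]
ee_rot: [-3.142, -0.002, 2.824]
wrist_force: [0.3, 0.2, 1.7]
width: 0.0007
t 20.25 pos [ 0.6209 -0.1083  0.2554] rpy [-3.142e+00 -2.000e-03  2.824e+00] F [0.3 0.2 1.7] w 0.0007 scaled total [ 0.744  0.325 -0.042]
```

```bash

python3 - <<'E'
from h import *
p,d=snap('side','side3');snap('top','top3')
h=cv2.cvtColor(p,cv2.COLOR_RGB2HSV).astype(int);H=h[...,0]
v,u=np.mgrid[:480,:640];v=v.ravel();u=u.ravel();P=world('side',d,u,v).reshape(480,640,3)
for k,m,c in(('green',(abs(H-65)<20)&(h[...,1]>110),(.6425,.17)),('red',((H<6)|(H>174))&(h[...,1]>140),(.621,-.109)),('yellow',(abs(H-29)<5)&(h[...,1]>80),(.455,-.182))):
    q=P[m&(d>0)&(np.hypot(P[...,0]-c[0],P[...,1]-c[1])<.04)]
    zt=np.percentile(q[:,2],90);q=q[abs(q[:,2]-zt)<.004];print(k,len(q),round(zt,4),cv2.minEnclosingCircle((q[:,:2]*1000).astype('float32')))
E
```

```text
green 832 0.1694 ((643.7247924804688, 171.5121612548828), 22.872238159179688)
red 337 0.1926 ((619.598876953125, -106.27232360839844), 22.193988800048828)
yellow 276 0.1313 ((455.3300476074219, -180.24842834472656), 22.97325897216797)
```

View pics/side3.png

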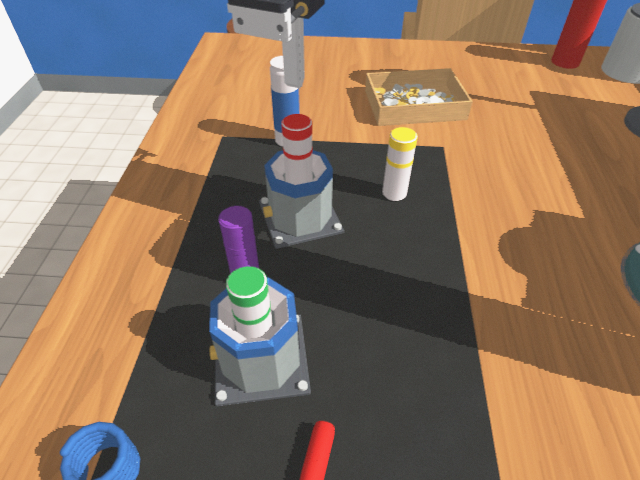

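The side view shows the red cap popped up at (297,125) with its top at 192 mm, the green cap held at (247,285) with its top at 169 mm, and the yellow cap unmoved at (403,140). The gripper is clear of everything, so I'm handing in.

```bash
python3 -c "
from bench import robot
print(robot.close_job(), robot.get_obs()['time'])"
```

```text
the job is handed in; nothing more can be done
the job is handed in; nothing more can be done
```

The job is handed in, about 20.4 s in against the 51 s limit. Both cartridges are where the task wants them by my last measurements.

- **Green-capped (fresh):** I put it in the empty holder, pushed it to the stop and let go there. Its top then measured 169 mm, so the foot is at about 39 mm and the catch is holding. It stands about 2 mm off the measured holder axis and looks upright.
- **Red-capped (spent):** I pushed it to the stop with the jaws shut (about 19 N at the wrist), then backed off, and it popped up. Its top measured 193 mm, so the foot is at about 62 mm. It has shifted no more than about 3 mm sideways.
- **Yellow-capped:** It is within about 2 mm of where it started, which is the calibration error.
- **Gripper:** It is about 55 mm clear above the red cap and touches nothing.

No check failed. The two cameras disagreed by about 2 mm on the holder position, which is within calibration. I did not measure the cartridge speeds directly, and the hand-in reports no verdict.

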